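Build up the film-roll spindle at the packing bench

ROBOT

A 6-joint arm with a two-finger parallel gripper is mounted at the origin on the work surface. World frame = base frame: x ahead of the robot, y to its left, z up, the work surface at z = 0. Lengths are in m, angles in rad, forces in N, time in s.
With the tool pointing down it reaches from about 0.225 to 0.875 m from the base axis. Payload 3.4 kg.
Tool frame: the origin (TCP) lies at the very end of the fingers, on their centre line; the grasp point (between the pads) lies 19 mm behind it; z points along the fingers, y is the direction in which the jaws open and shut (so a half turn about z gives the same grasp; the last joint's range is limited). The gripper opens to 85 mm and grips with 20 to 120 N. Pads are 22 mm wide; open, the fingers measure 114 mm over their backs; the gripper's body (76 mm by 85 mm) begins 54 mm behind the grasp point. The pads swing forward as they close: fully open they stand 13 mm farther back than shut.
Start: joints at [-1.425, 0.276, 1.505, -0, 1.361, -0.121], TCP at [0.152, -0.555, 0.231] pointing down, gripper open.
Joint ranges: [-2.89, 2.89], [-0.75, 2.08], [0.22, 2.7], [-1.18, 4.32], [0.11, 2.71], [-2.7, 2.7]. Speed limits (rad/s): [2.57, 2.57, 3.14, 3.14, 3.14, 3.14].

INTERFACE

Orientations are given as a unit quaternion [w, x, y, z].
In Python, from rig import get_state, get_image, calibration, sign_off gives the robot as it stands. The module is installed in compiled form; this text tells all that it offers.
- The arm moves only by the tool drive_tool, never from a script. Its argument "targets" is one flat list of numbers, 7 for each row, row after row: the turn, a rotation vector about the tool's x, y, z in degrees, then the shift along the tool's x, y, z in mm, then the opening, from 0 (shut) to 1 (fully open). In form: [wx, wy, wz, tx, ty, tz, fingers, wx, wy, wz, tx, ty, tz, fingers, ...]. A call has 1 to 12 rows; each row shifts and turns the commanded pose from where the row before left it, along the tool's axes as they then stand; what a row does not reach is not made up. A row lasts 1/8 s, in which the tool goes at most 62.5 mm and 10.7 degrees, less where a joint would pass 70% of its speed; a pose out of reach is approached as far as the arm can. A call is refused whole if a number of a shift passes 62.5 or a number of a turn 10.7, either way. A call with a gripper value outside its range is refused whole. The fingers move at their own pace and stop on an object; "grip_force" is the grip in N (left out, the last holds). Time passes only in rows, so rows that do not move let the fingers close. It gives the time, the measured TCP pose, the force and the opening at its end, in the units of the state.
- get_state(): the state, without advancing time (a new reading comes with each control period).
- get_image(name): name is "side" or "top"; returns the picture (480x640x3 uint8, red, green, blue); there is no depth.
- calibration(name): a dict with "mtx" (3x3 intrinsics, pixels), "distortion" ([k1, k2, p1, p2, k3] as OpenCV has them; the pictures are not rectified), "world_to_cam" (4x4, takes a point from world to camera coordinates). Camera axes: x right, y down, z forward; pixel columns grow to the right and rows downward; lengths in m; the calibration is good to about 2 mm. A picture is of the moment at which its call begins. calibration takes no time and is no camera call.
- sign_off(): hands the job in, once; it reports no verdict.
The state is a dict: "clock": time; "qpos": joint angles; "qd": joint speeds; "effort": joint torques, N m; "position": TCP position; "ee_rot": TCP orientation; "contact_force": force on the tool from outside, world axes, zero at the start; "moment": the same for the moment, N m; "width": finger opening in m.
Only numpy, scipy, OpenCV 4.12 (cv2) and the standard library are available. Lean on these libraries where they do the work, as an engineer would, in place of code of your own. Each camera call takes 0.05 s, during which the arm holds its last target.

TASK

Thread the loose steel parts onto the leaning spindle of the film-roll stand in this order: first the spacer tube, then the thick washer, then the flanged bushing with its flange down. Find the tip by feel, push each part gently past the spring catch (never press on the stand with more than 35 N) and fully home, so that the parts lie on one another on the seat, and let go. Leave everything else on the bench where it is.

Things in the scene. Friction and masses are not known exactly. Their poses are not given: they have to be found in the camera images.
- foot: fixed foot of the film-roll stand: grey steel plate 120 x 120 x 12 mm with a dark collar in its middle (42 mm across, top 30 mm above the table). Origin: centre of the plate's underside; z up. A smooth steel spindle rises from the collar (see seat); the foot's yaw says nothing of its lean
- seat (a point): centre of the top of the seat disc (34 mm across) on the foot's axis, 36 mm above the table. From it rises a steel spindle, 12 mm thick, 70 mm long, flat tip with 1 mm chamfer. It leans stiffly 0.075 rad (4 degrees): the tip's centre is 5.7 mm sideways of the seat's and 106 mm above the table. The direction of lean is any, differs each time and is not measured: feel or look for it
- catch (a point): point on the foot's vertical axis level with the spindle's spring catch, 50 mm above the seat: two thin leaves, hinged 6 mm below the tip, flare out downwards to 17 mm across here. A part pushed down squeezes them in (about 4 to 12 N); once its top is below they spring out and lock it on. A part only dropped over the tip hangs on the leaves
- spacer: steel spacer: plain straight tube, outside diameter 30 mm, bore 15 mm, height 22 mm, standing on end. Origin: centre of its underside, z along its axis, up
- washer: thick flat steel washer: outside diameter 42 mm, bore 15 mm, thickness 6 mm, lying flat. Origin: centre of its underside, z along its axis, up
- bushing: steel flanged bushing: flange 42 mm across and 5 mm thick at the bottom, above it a barrel 27 mm across and 14 mm high (19 mm in all), bore 15 mm throughout, standing on its flange. Origin: centre of the flange's underside, z along its axis, up
- plug: bystander, to be left alone: solid steel end plug with a stem, no hole, 38 mm across, 24 mm high
- nut: bystander, to be left alone: small steel hexagon nut, 24 mm across and 10 mm high, hole too small for the spindle
- tape_roll: bystander, to be left alone: roll of brown tape lying flat, 100 mm across, 50 mm high, 76 mm hole
- tape_gun: bystander, to be left alone: blue hand tape dispenser with a roll in it, about 180 by 60 mm, 110 mm high
- wrench: bystander, to be left alone: steel wrench lying flat
Mind the look-alikes: they are no part of the job. Leave any purple look-alike of the spacer alone.

How it is judged:
On the way, in this order (a step that is already met when the one before it is completed fails the run):
1. the spacer is home on the seat (horizontal distance between spacer and seat below 0.008 m and z of spacer in the frame of seat between -0.003 and 0.003 m and angle between spacer's own z axis and vertical below 0.2 rad), for 0.1 s.
2. the washer is home on the spacer (all of step 1 and horizontal distance between washer and seat below 0.008 m and z of washer in the frame of seat between 0.019 and 0.025 m and angle between washer's own z axis and vertical below 0.2 rad), for 0.1 s.
3. the bushing is home on the washer, flange down (all of step 2 and horizontal distance between bushing and seat below 0.008 m and z of bushing in the frame of seat between 0.025 and 0.031 m and angle between bushing's own z axis and vertical below 0.2 rad), for 0.1 s.
At the end, for the whole second after the job is handed in: Spacer on the seat, washer on the spacer, bushing (flange down) on the washer, all round the spindle: undersides 0, 22 and 28 mm above the seat, each within 3 mm, each centre within 8 mm of the seat's axis, none tilted more than 0.2 rad, all at rest (all of step 3 and linear speed of each of spacer, washer, bushing below 0.02 m/s); the robot touches nothing.
It fails at once if the stand (foot, spindle or seat) is pressed with more than 35 N (contact force between foot and anything else above 35 N).
It fails at once if a bystander is moved by more than 30 mm (distance of any of plug, nut, tape_roll, tape_gun, wrench from where it was at the start of the episode above 0.03 m).
It also fails if it takes over 72 s, if anything falls off the work surface, if the arm or the gripper's body presses on something with over 40 N, if the wrist force passes 120 N, or if a joint passes its speed limit or range.

## Working session

There is one attempt and no reset: what is moved stays moved. The work goes in short steps, Python scripts to look and compute and a tool call to move; the robot and the scene stay as the last step left them, time stands still between calls to the robot, and variables do not carry over. Pictures are saved under pics/ and viewed, and the job is handed in when it is done.

Besides the shell and the picture viewer there is one more tool, called after "Emit:" as a command line: name --argument value ..., lists and objects as JSON in quotes. drive_tool: Moves the arm, as the interface text tells. Its arguments: {"type":"object","properties":{"targets":{"type":"array"},"grip_force":{"type":"number"}},"required":["targets"]}

```bash
mkdir -p pics
cat > h.py <<'E'
import numpy as np, cv2
from rig import get_state,get_image,calibration,sign_off
def save(n,im): cv2.imwrite('pics/'+n+'.png',im[:,:,::-1])
def load(n): return cv2.imread('pics/'+n+'.png')[:,:,::-1]
def ray(cam,uv):
    c=calibration(cam);K=np.array(c['mtx']);D=np.array(c['distortion']);T=np.array(c['world_to_cam'])
    p=cv2.undistortPoints(np.array([[uv]],float),K,D)[0,0]
    R=T[:3,:3];t=T[:3,3];o=-R.T@t;d=R.T@np.array([p[0],p[1],1.]);return o,d/np.linalg.norm(d)
def plane(cam,uv,z):
    o,d=ray(cam,uv);return o+d*(z-o[2])/d[2]
def proj(cam,P):
    c=calibration(cam);K=np.array(c['mtx']);D=np.array(c['distortion']);T=np.array(c['world_to_cam'])
    return cv2.projectPoints(np.array(P,float).reshape(-1,3),cv2.Rodrigues(T[:3,:3])[0],T[:3,3],K,D)[0][:,0]
E
python3 - <<'E'
from h import *
for n in('top','side'):
    save(n+'0',get_image(n)); c=calibration(n);T=np.array(c['world_to_cam']);print(n,np.round(-T[:3,:3].T@T[:3,3],3),np.round(T[:3,:3],2).tolist(),np.round(c['mtx'],0).tolist())
print(get_state())
E
```

```text
top [ 0.344 -0.057  1.038] [[0.13, -0.99, 0.0], [-0.97, -0.13, -0.21], [0.21, 0.03, -0.98]] [[436.0, 0.0, 319.0], [0.0, 436.0, 243.0], [0.0, 0.0, 1.0]]
side [ 0.227 -0.668  0.694] [[0.89, -0.46, 0.02], [-0.28, -0.56, -0.78], [0.37, 0.68, -0.63]] [[472.0, 0.0, 316.0], [0.0, 472.0, 241.0], [0.0, 0.0, 1.0]]
{'clock': 0.1, 'qpos': array([-1.42502957e+00,  2.76496576e-01,  1.50600559e+00,  3.08599235e-05,
        1.36069473e+00, -1.20976147e-01]), 'qd': array([-0.000409  , -0.00177678, -0.00185536,  0.00100031, -0.00019349,
        0.00042362]), 'effort': array([ 1.39492571e-03, -4.17700946e+01, -2.46404332e+01, -1.53135747e-04,
        5.78556806e-03,  1.03680205e-05]), 'position': array([ 0.15151476, -0.55419151,  0.23054664]), 'ee_rot': array([-8.02246095e-04,  9.91119315e-01,  1.32973156e-01,  5.14463317e-06]), 'contact_force': array([-0.36947752,  0.46666382,  0.55853336]), 'moment': array([-0.00768367, -0.04107716,  0.0233022 ]), 'width': 0.08511735481364072}
```

View pics/top0.png

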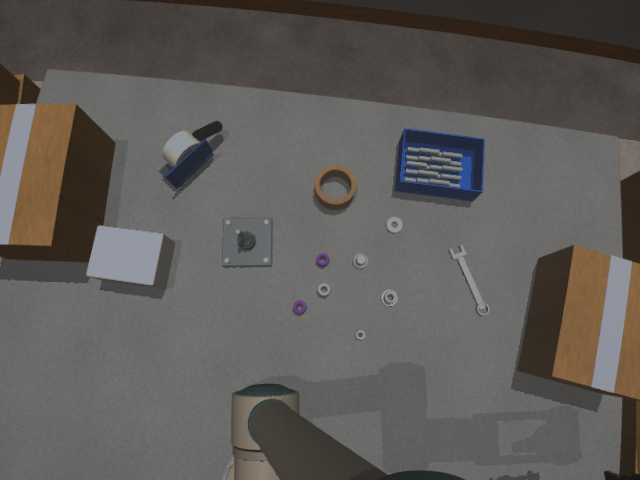

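View pics/side0.png

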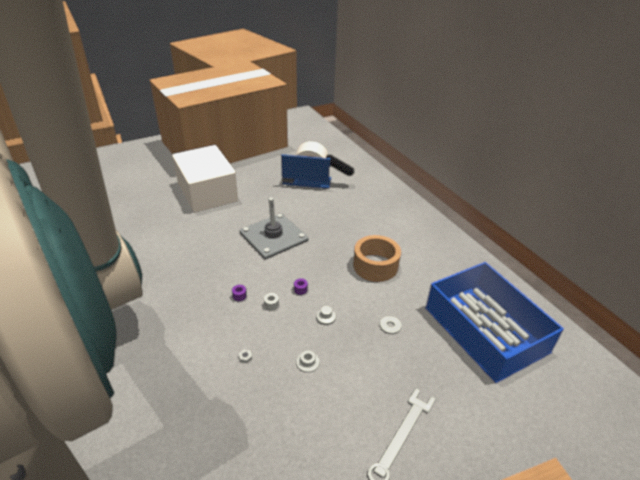

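Top-view candidates: spacer = pale ring (324,290), while purple rings (322,260) and (299,307) are look-alikes. Bushing = flanged ring with a hole (389,297), plug = similar but closed (360,261), washer (394,225), nut (360,335). I'll confirm these in an enlarged crop.

Run:
```python
from h import *
a=load('top0')[210:350,285:415]; b=load('side0')[270:380,225:415]; c=load('side0')[185:265,225:325]; d=load('top0')[210:275,215:280]
r=lambda x,w,h:cv2.resize(x,(w,h),interpolation=cv2.INTER_CUBIC)
save('crop1',np.vstack([np.hstack([r(a,372,400),r(c,428,400)])[:300*2],]))
save('crop2',np.hstack([r(b,500,290),r(d,290,290)]))
```

```text
(no output)
```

View pics/crop1.png

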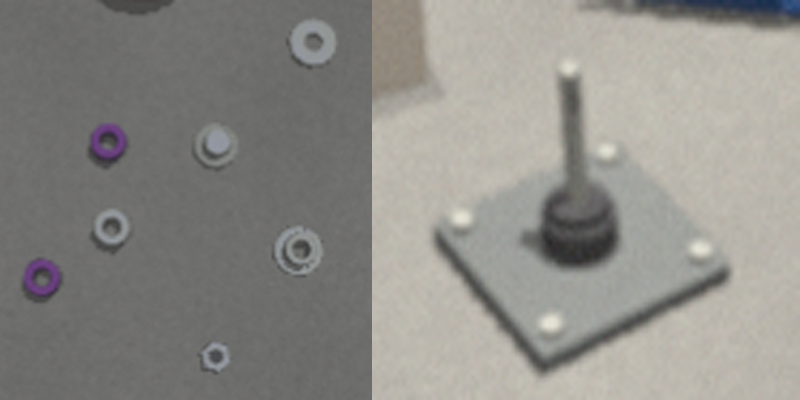

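View pics/crop2.png

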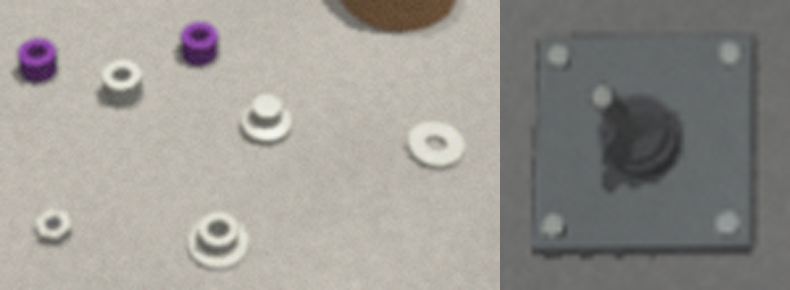

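The crops confirm it. The pale open tube is the spacer, the bushing has an open bore, and the plug is closed. The tip shows at about (238,232) in top and (271,199) in side. Next I measure.

Run:
```python
from h import *
t=load('top0').astype(float); s=load('side0').astype(float)
def cen(im,u,v,r,thr=None,hole=False):
    u0,v0=int(u)-r,int(v)-r; g=cv2.cvtColor(im[v0:v0+2*r+1,u0:u0+2*r+1].astype(np.uint8),cv2.COLOR_RGB2GRAY)
    k=8;G=cv2.resize(g,None,fx=k,fy=k,interpolation=cv2.INTER_CUBIC)
    th=thr or cv2.threshold(G,0,255,cv2.THRESH_OTSU)[0]
    m=(G>th).astype(np.uint8)
    cs,_=cv2.findContours(m,cv2.RETR_EXTERNAL,cv2.CHAIN_APPROX_NONE)
    c=max(cs,key=cv2.contourArea);M=cv2.moments(c)
    x,y=M['m10']/M['m00'],M['m01']/M['m00']
    e=cv2.fitEllipse(c)
    f=lambda q:np.array([u0+(q[0]+.5)/k-.5,v0+(q[1]+.5)/k-.5])
    return f((x,y)),f(e[0]),np.array(e[1])/k,th
for n,u,v,r,z in[('spacer',324,290,11,.022),('washer',394,225,13,.006),('bushing',389,297,13,.005),('plug',360,261,12,.01),('nut',360,335,9,.01)]:
    c,e,ax,th=cen(t,u,v,r); print(n,c.round(2),e.round(2),ax.round(1),th,plane('top',c,z).round(4),plane('top',e,z).round(4))
for n,u,v,r,z in[('spacer',271,299,12,.022),('washer',390,324,14,.006),('bushing',308,362,15,.005)]:
    c,e,ax,th=cen(s,u,v,r); print('side',n,c.round(2),e.round(2),ax.round(1),th,plane('side',c,z).round(4),plane('side',e,z).round(4))
ct,et,ax,th=cen(t,238,231.7,4); print('tip top',ct,ax,th,plane('top',ct,.106).round(4))
cs,es,ax,th=cen(s,271,199,4); print('tip side',cs,ax,th,plane('side',cs,.106).round(4))
# plate mask
for n,im,(x0,x1,y0,y1) in[('top',t,(210,285,205,280)),('side',s,(225,325,205,265))]:
    f=im[y0:y1,x0:x1]
    print(n,'plate px',im[235 if n=='top' else 240, 262 if n=='top' else 290], 'table',im[205 if n=='top' else 262,210 if n=='top' else 230])
# screws
for n,im,L in[('top',t,[(228,222),(266,222),(226.5,260.5),(265.5,260)]),('side',s,[(245.5,228.5),(280,215),(302,235),(267,250)])]:
    P=[]
    for u,v in L:
        c,e,ax,th=cen(im,round(u),round(v),4); P.append(plane(n,c,.014)); print(n,c.round(2),P[-1].round(4))
    print('centre',np.mean(P,0).round(4))
```

```text
spacer [323.64 288.64] [323.65 288.64] [11.7 12.1] 124.0 [ 0.4573 -0.0555  0.022 ] [ 0.4573 -0.0555  0.022 ]
washer [394.16 224.06] [394.16 224.06] [15.3 15.9] 126.0 [ 0.6386 -0.2072  0.006 ] [ 0.6386 -0.2072  0.006 ]
bushing [389.   297.25] [388.99 297.26] [16.3 16.9] 124.0 [ 0.4587 -0.2119  0.005 ] [ 0.4586 -0.2119  0.005 ]
plug [360.22 260.1 ] [360.23 260.1 ] [13.9 14.4] 123.0 [ 0.5379 -0.1338  0.01  ] [ 0.5379 -0.1338  0.01  ]
nut [360.21 334.27] [360.21 334.27] [9.2 9.5] 123.0 [ 0.3641 -0.1531  0.01  ] [ 0.3641 -0.1531  0.01  ]
side spacer [271. 299.] [271. 299.] [29.4 29.4] 153.0 [ 0.4583 -0.0578  0.022 ] [ 0.4583 -0.0578  0.022 ]
side washer [390.39 323.48] [390.39 323.5 ] [15.8 21.4] 197.0 [ 0.642  -0.2056  0.006 ] [ 0.642  -0.2056  0.006 ]
side bushing [308. 362.] [308. 362.] [36.5 36.5] 156.0 [ 0.4612 -0.2132  0.005 ] [ 0.4612 -0.2132  0.005 ]
tip top [237.31920653 230.24946402] [ 8.27630901 11.10643101] 86.0 [0.5513 0.1498 0.106 ]
tip side [271.10710187 198.12514897] [ 9.83760357 11.00845051] 149.0 [0.5527 0.1512 0.106 ]
top plate px [101. 105. 106.] table [109. 109. 108.]
side plate px [163. 164. 158.] table [187. 181. 172.]
top [227.43 221.76] [0.5896 0.1979 0.014 ]
top [265.94 221.31] [0.6028 0.1046 0.014 ]
top [226.19 259.83] [0.4963 0.1845 0.014 ]
top [265.42 259.37] [0.5096 0.0913 0.014 ]
centre [0.5496 0.1446 0.014 ]
side [245.34 226.28] [0.5013 0.1962 0.014 ]
side [279.63 212.96] [0.5965 0.2098 0.014 ]
side [302.52 233.26] [0.6111 0.1117 0.014 ]
side [266.29 248.9 ] [0.5132 0.0968 0.014 ]
centre [0.5555 0.1536 0.014 ]
```

Run:
```python
from h import *
t=load('top0'); s=load('side0')
for n,L in[('top',[(237.7,231),(227.4,221.8),(265.9,221.3),(226.2,259.8),(265.4,259.4)]),('side',[(271,199),(245.3,227.3),(279.8,214),(302,234),(267,250)])]:
    im=cv2.cvtColor(load(n+'0'),cv2.COLOR_RGB2GRAY).astype(float);P=[]
    for i,(u,v) in enumerate(L):
        u0,v0=round(u),round(v);r=3
        w=im[v0-r:v0+r+1,u0-r:u0+r+1]
        if i==0: print(w.astype(int))
        bg=np.median(w);w=np.clip(w-bg-10-(15 if i==0 else 0),0,None)
        yy,xx=np.mgrid[v0-r:v0+r+1,u0-r:u0+r+1]
        c=((w*xx).sum()/w.sum(),(w*yy).sum()/w.sum());p=plane(n,c,.106 if i==0 else .014);print(n,np.round(c,2),p.round(4))
        if i:P.append(p)
    print('centre',np.mean(P,0).round(4))
# plate by colour
for n,x0,x1,y0,y1 in[('top',205,290,200,285),('side',225,325,190,270)]:
    im=load(n+'0').astype(np.float32)[y0:y1,x0:x1]; d=cv2.GaussianBlur(im[:,:,2]-im[:,:,0],(0,0),1)
    D=cv2.resize(d,None,fx=4,fy=4,interpolation=cv2.INTER_CUBIC);
    lo,hi=np.percentile(D,5),np.percentile(D,95);m=(D>(lo+hi)/2).astype(np.uint8)
    m=cv2.morphologyEx(m,cv2.MORPH_OPEN,np.ones((9,9)))
    save('m_'+n,np.dstack([m*255]*3))
```

```text
[[104 104 100  98 105 106 106]
 [102 109 128 119 107  99 104]
 [104 132 142 136 118  88 100]
 [110 142 141 139 126  81  84]
 [102 140 141 139 121  70  64]
 [ 98 112 123 119  88  57  53]
 [102  94  91  80  57  57  54]]
top [237.   231.11] [0.5492 0.1502 0.106 ]
top [227.5  221.79] [0.5896 0.1977 0.014 ]
top [265.95 221.46] [0.6024 0.1045 0.014 ]
top [226.27 259.89] [0.4962 0.1843 0.014 ]
top [265.38 259.55] [0.5092 0.0913 0.014 ]
centre [0.5493 0.1445 0.014 ]
[[179 183 187 188 184 181 183]
 [180 192 205 202 196 189 181]
 [183 200 214 215 204 185 183]
 [165 180 200 199 174 172 180]
 [152 139 145 146 141 144 176]
 [148 120 105 103 110 140 175]
 [147 118 100  93 105 136 169]]
side [270.5  197.95] [0.5517 0.1524 0.106 ]
side [245.41 227.98] [0.499  0.1899 0.014 ]
side [279.3  214.54] [0.593  0.2041 0.014 ]
side [301.3  234.17] [0.607  0.1099 0.014 ]
side [266.23 249.02] [0.5129 0.0965 0.014 ]
centre [0.553  0.1501 0.014 ]
```

Run:
```python
from h import *
a=load('m_top');b=load('m_side');h=max(a.shape[0],b.shape[0])
p=lambda x:np.vstack([x,np.zeros((h-x.shape[0],x.shape[1],3),np.uint8)])
save('m_both',np.hstack([p(a),p(b)]))
s=load('side0')
g=lambda x:cv2.resize(x,(390,390),interpolation=cv2.INTER_CUBIC)
save('crop3',np.hstack([g(s[285:315,256:286]),g(s[345:378,291:324])]))
```

```text
(no output)
```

View pics/m_both.png

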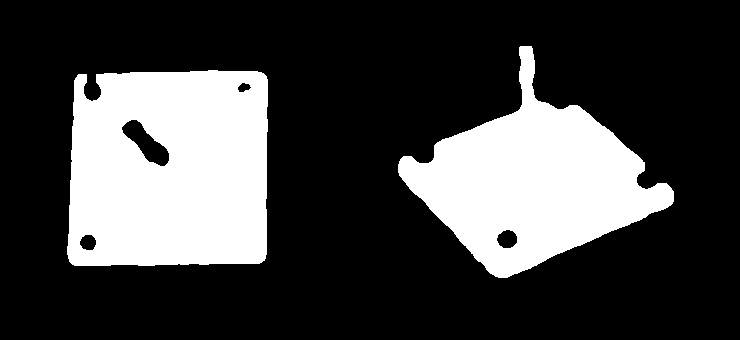

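View pics/crop3.png

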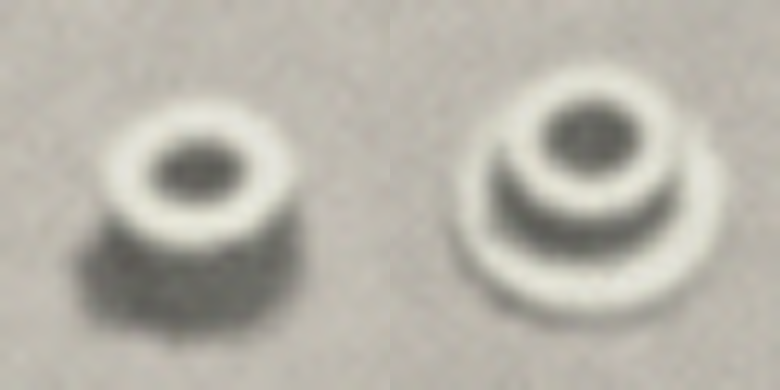

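Run:
```python
from h import *
print('spacer side',plane('side',(270.73,297.6),.022).round(4),'bush side',plane('side',(307.6,355.9),.019).round(4),'bush top(hole) approx')
# foot centre via plate mask boundary: quad lines -> corners on z=.012
m=load('m_top')[:,:,0];cs,_=cv2.findContours((m>0).astype(np.uint8),cv2.RETR_EXTERNAL,cv2.CHAIN_APPROX_NONE);c=max(cs,key=cv2.contourArea)
(x,y),wh,a=cv2.minAreaRect(c);print('plate rect',x,y,wh,plane('top',((x+.5)/4-.5+205,(y+.5)/4-.5+200),.012).round(4))
# spindle centreline in side: per-row minimum
im=cv2.cvtColor(load('side0'),cv2.COLOR_RGB2GRAY).astype(float)
L=[]
for v in range(202,220):
    r=im[v,260:286]; bg=np.median(r); w=np.clip(bg-12-r,0,None); L.append((260+(w*np.arange(26)).sum()/w.sum(),v))
L=np.array(L);print(L.round(1).tolist())
f=np.polyfit(L[:,1],L[:,0],1);print('slope px/px',f[0])
for c0 in[(.5495,.1445),(.553,.149)]:
  for az in range(0,360,30):
    d=np.array([np.cos(az*np.pi/180)*.0057,np.sin(az*np.pi/180)*.0057,.07]);b=np.array([*c0,.036])
    p=proj('side',[b,b+d]);q=proj('top',[b,b+d]);print(az,p.round(1).tolist(),'slope',((p[1]-p[0])[0]/(p[1]-p[0])[1]).round(3),q.round(1).tolist())
```

```text
spacer side [ 0.4593 -0.0541  0.022 ] bush side [ 0.4617 -0.2105  0.019 ] bush top(hole) approx
plate rect 167.0 167.5 (195.0, 200.0) [0.5473 0.1441 0.012 ]
[[270.7, 202.0], [270.9, 203.0], [271.0, 204.0], [271.1, 205.0], [271.2, 206.0], [271.2, 207.0], [271.3, 208.0], [271.3, 209.0], [271.3, 210.0], [271.3, 211.0], [271.5, 212.0], [271.5, 213.0], [271.7, 214.0], [272.4, 215.0], [272.2, 216.0], [271.9, 217.0], [272.0, 218.0], [272.1, 219.0]]
slope px/px 0.0798239468027423
0 [[272.3, 225.2], [273.4, 199.4]] slope -0.041 [[244.7, 238.4], [240.0, 228.8]]
30 [[272.3, 225.2], [272.5, 198.8]] slope -0.009 [[244.7, 238.4], [238.6, 229.0]]
60 [[272.3, 225.2], [271.3, 198.6]] slope 0.038 [[244.7, 238.4], [237.6, 229.8]]
90 [[272.3, 225.2], [270.0, 198.7]] slope 0.088 [[244.7, 238.4], [237.0, 231.0]]
120 [[272.3, 225.2], [268.9, 199.2]] slope 0.129 [[244.7, 238.4], [237.1, 232.3]]
150 [[272.3, 225.2], [268.4, 199.9]] slope 0.153 [[244.7, 238.4], [237.9, 233.3]]
180 [[272.3, 225.2], [268.6, 200.6]] slope 0.15 [[244.7, 238.4], [239.1, 233.8]]
210 [[272.3, 225.2], [269.4, 201.2]] slope 0.119 [[24
[... 638 characters left out ...]
lope 0.086 [[243.1, 236.7], [235.3, 229.2]]
120 [[272.9, 223.8], [269.6, 197.8]] slope 0.128 [[243.1, 236.7], [235.4, 230.5]]
150 [[272.9, 223.8], [269.1, 198.5]] slope 0.151 [[243.1, 236.7], [236.2, 231.5]]
180 [[272.9, 223.8], [269.3, 199.2]] slope 0.148 [[243.1, 236.7], [237.4, 232.0]]
210 [[272.9, 223.8], [270.1, 199.8]] slope 0.117 [[243.1, 236.7], [238.7, 231.9]]
240 [[272.9, 223.8], [271.3, 200.0]] slope 0.066 [[243.1, 236.7], [239.8, 231.1]]
270 [[272.9, 223.8], [272.7, 199.9]] slope 0.01 [[243.1, 236.7], [240.3, 229.9]]
300 [[272.9, 223.8], [273.7, 199.4]] slope -0.033 [[243.1, 236.7], [240.2, 228.6]]
330 [[272.9, 223.8], [274.2, 198.7]] slope -0.051 [[243.1, 236.7], [239.4, 227.6]]
```

Both cameras put the lean near world +y. The tip is at about (.5505,.151) and the spacer at about (.458,-.055). I'll square the yaw so tool x = world x and y, z are inverted, then move over the spacer.

Emit:
drive_tool --targets '[0,0,7.65,0,0,0,0.6,0,0,7.65,0,0,0,0.6,0,0,0,30.6,-50,11,0.6,0,0,0,30.6,-50,11,0.6,0,0,0,30.6,-50,11,0.6,0,0,0,30.6,-50,11,0.6,0,0,0,30.6,-50,11,0.6,0,0,0,30.6,-50,11,0.6,0,0,0,30.6,-50,11,0.6,0,0,0,30.6,-50,11,0.6,0,0,0,30.6,-50,11,0.6,0,0,0,30.6,-50,11,0.6]' --grip_force 40

```text
clock: 1.6
position: [0.4584, -0.053, 0.1209]
ee_rot: [0.0, 1.0, 0.0, 0.0]
contact_force: [0.1, -0.9, 0.7]
width: 0.0511
```

Emit:
drive_tool --targets '[0,0,0,0,1.8,56,0.6,0,0,0,0,0,40,0.6,0,0,0,0,0,20,0.6,0,0,0,0,0,0,0.6,0,0,0,0,0,0,0,0,0,0,0,0,0,0,0,0,0,0,0,0,0,0,0,0,0,0,0,0]'

```text
clock: 2.6
position: [0.4586, -0.0569, 0.0063]
ee_rot: [0.0, 1.0, -0.0, 0.001]
contact_force: [-1.4, 0.1, 6.6]
width: 0.0281
```

Run:
```python
from h import *
for n in('top','side'): save(n+'1',get_image(n))
s=get_state();print(s['position'],s['contact_force'],s['moment'],s['width'],s['clock'])
g=lambda x:cv2.resize(x,(390,390),interpolation=cv2.INTER_CUBIC)
save('c1',np.hstack([g(load('side1')[240:340,220:320]),g(load('top1')[240:340,275:375])]))
```

```text
[ 0.45859821 -0.05691606  0.00631646] [-0.48504973  0.0180862   7.42737284] [-0.02641884  0.07268984  0.04765813] 0.027805307250599504 2.7
```

View pics/c1.png

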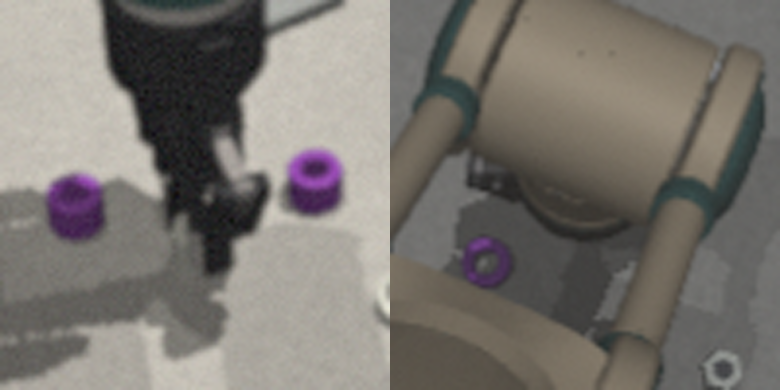

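Emit:
drive_tool --targets '[0,0,0,0,0,-15,0,0,0,0,0,0,-40,0,0,0,0,0,0,-50,0,0,0,0,0,0,-35,0,0,0,0,0,0,0,0]'

```text
clock: 3.32
position: [0.4596, -0.0571, 0.148]
ee_rot: [0.001, 1.0, -0.0, 0.003]
contact_force: [0.9, -0.2, -0.7]
width: 0.0284
```

Run:
```python
from h import *
for n in('top','side'): save(n+'2',get_image(n))
s=get_state();print(s['position'],s['contact_force'],s['moment'],s['width'],s['clock'])
g=lambda x:cv2.resize(x,(390,390),interpolation=cv2.INTER_CUBIC)
print(proj('side',[s['position']]),proj('top',[s['position']]))
u,v=proj('side',[s['position']])[0].astype(int)
save('c2',np.hstack([g(load('side2')[v-40:v+40,u-40:u+40]),g(load('top2')[240:340,275:375])]))
```

```text
[ 0.45707118 -0.0563822   0.14493587] [-0.60375546  0.61133195 -1.17796695] [-0.01971155  0.01062833 -0.03830153] 0.028025764947189634 3.425
[[267.06088784 250.89545521]] [[324.78907282 282.23410704]]
```

View pics/c2.png

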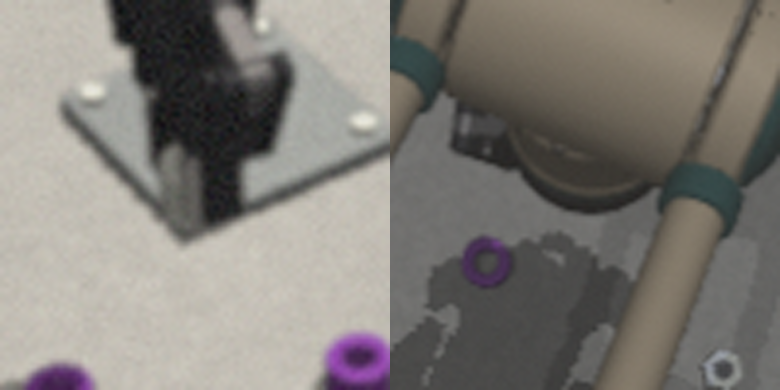

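Emit:
drive_tool --targets '[0,0,0,15.5,-34.6,0,0,0,0,0,15.5,-34.6,0,0,0,0,0,15.5,-34.6,0,0,0,0,0,15.5,-34.6,0,0,0,0,0,15.5,-34.7,0,0,0,0,0,15,-34.7,0,0,0,0,0,0,0,23,0,0,0,0,0,0,0,0,0,0,0,0,0,0,0]'

```text
clock: 4.55
position: [0.5496, 0.1508, 0.1215]
ee_rot: [0.0, 1.0, -0.0, -0.001]
contact_force: [0.5, -0.7, -1.7]
width: 0.0285
```

```bash
cat > look.py <<'E'
from h import *
import sys
k=sys.argv[1]
for n in('top','side'): save(n+k,get_image(n))
s=get_state();print(s['position'].round(4),s['contact_force'].round(2),s['moment'].round(3),s['width'],s['clock'])
g=lambda x:cv2.resize(x,(390,390),interpolation=cv2.INTER_CUBIC)
out=[]
for n in('side','top'):
    u,v=proj(n,[s['position']])[0].astype(int);r=30;print(n,u-r,v-r,'scale',390/2/r)
    out.append(g(load(n+k)[v-r:v+r,u-r:u+r]))
save('c'+k,np.hstack(out))
E
python3 look.py 3
```

```text
[0.5504 0.1508 0.1225] [ 0.4  -0.31 -1.39] [ 0.021  0.016 -0.016] 0.02821657637091287 4.65
side 239 162 scale 6.5
top 205 198 scale 6.5
```

View pics/c3.png

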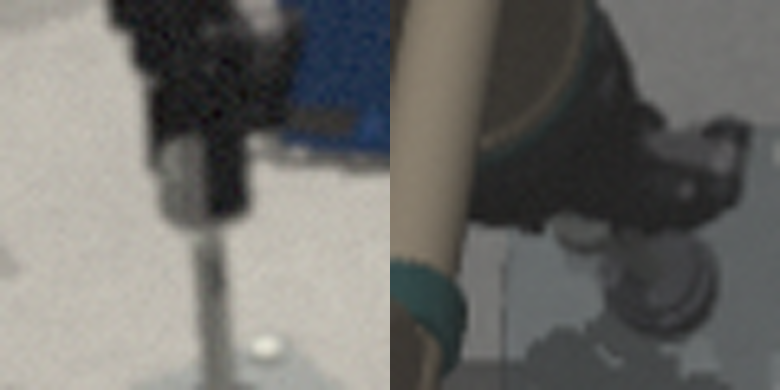

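Emit:
drive_tool --targets '[0,0,0,0,0,4,0,0,0,0,0,0,4,0,0,0,0,0,0,2.5,0,0,0,0,0,0,1.5,0,0,0,0,0,0,1,0,0,0,0,0,0,0,0]'

```text
clock: 5.4
position: [0.5503, 0.1512, 0.1092]
ee_rot: [0.0, 1.0, -0.0, -0.0]
contact_force: [-0.6, -0.8, 0.2]
width: 0.0282
```

```bash
cat > st.py <<'E'
from rig import get_state
s=get_state();print(s['position'].round(4),s['contact_force'].round(2),s['moment'].round(3),round(s['width'],4),s['clock'])
E
python3 st.py
```

```text
[0.5503 0.1512 0.1092] [-0.55 -0.78  0.17] [0.03  0.013 0.028] 0.0282 5.4
```

Emit:
drive_tool --targets '[0,0,0,0,0.1,2,0,0,0,0,0,0.1,2,0,0,0,0,0,0.1,1,0,0,0,0,0,0,0,0]'

```text
clock: 5.9
position: [0.5503, 0.1507, 0.1042]
ee_rot: [0.0, 1.0, -0.0, 0.0]
contact_force: [-0.1, -1.1, -1.2]
width: 0.0281
```

```bash
python3 look.py 4
```

```text
[0.5503 0.1507 0.1042] [ 0.92 -0.22 -1.39] [-0.245 -0.091  0.002] 0.028683825038984326 6.0
side 240 169 scale 6.5
top 206 200 scale 6.5
```

View pics/c4.png

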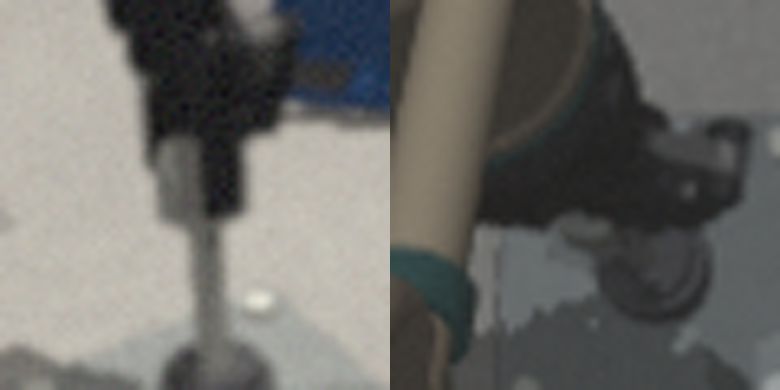

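Emit:
drive_tool --targets '[0,0,0,0,0.1,2,0,0,0,0,0,0.2,2,0,0,0,0,0,0.1,2,0,0,0,0,0,0,0,0]'

```text
clock: 6.5
position: [0.5505, 0.1501, 0.098]
ee_rot: [0.0, 1.0, -0.0, 0.0]
contact_force: [0.8, -3.0, -0.8]
width: 0.0284
```

```bash
python3 st.py
```

```text
[0.5505 0.1501 0.098 ] [ 0.79 -2.97 -0.84] [-0.596 -0.269  0.043] 0.0284 6.5
```

Emit:
drive_tool --targets '[0,0,0,0.3,0.6,1,0,0,0,0,0,0.2,2,0,0,0,0,0,0.2,2,0,0,0,0,0,0.2,2,0,0,0,0,0,0,0,0]'

```text
clock: 7.12
position: [0.5502, 0.1492, 0.0907]
ee_rot: [0.0, 1.0, -0.0, -0.001]
contact_force: [0.9, -1.9, -2.0]
width: 0.0286
```

```bash
python3 st.py
```

```text
[0.5502 0.1492 0.0907] [ 0.91 -1.88 -1.95] [-0.443 -0.135  0.058] 0.0286 7.125
```

Emit:
drive_tool --targets '[0,0,0,0.1,0.5,2,0,0,0,0,0,0.2,2,0,0,0,0,0,0.2,2,0,0,0,0,0,0.2,2,0,0,0,0,0,0,0,0]'

```text
clock: 7.75
position: [0.5506, 0.1483, 0.0829]
ee_rot: [-0.0, 1.0, -0.0, -0.0]
contact_force: [0.2, -0.6, -1.4]
width: 0.028
```

```bash
python3 st.py
```

```text
[0.5506 0.1483 0.0829] [ 0.18 -0.6  -1.38] [-0.011 -0.077  0.006] 0.028 7.75
```

Emit:
drive_tool --targets '[0,0,0,0,0.15,2,0,0,0,0,0,0.15,2,0,0,0,0,0,0.15,2,0,0,0,0,0,0.15,2,0,0,0,0,0,0.15,2,0]'

```text
clock: 8.38
position: [0.5507, 0.1476, 0.0732]
ee_rot: [-0.0, 1.0, -0.0, 0.0]
contact_force: [0.3, 0.6, 0.4]
width: 0.0279
```

```bash
python3 look.py 5
```

```text
[0.5505 0.1475 0.0728] [ 0.31  0.89 -2.29] [ 0.228 -0.052  0.003] 0.028465140170938312 8.475
side 241 181 scale 6.5
top 210 204 scale 6.5
```

View pics/c5.png

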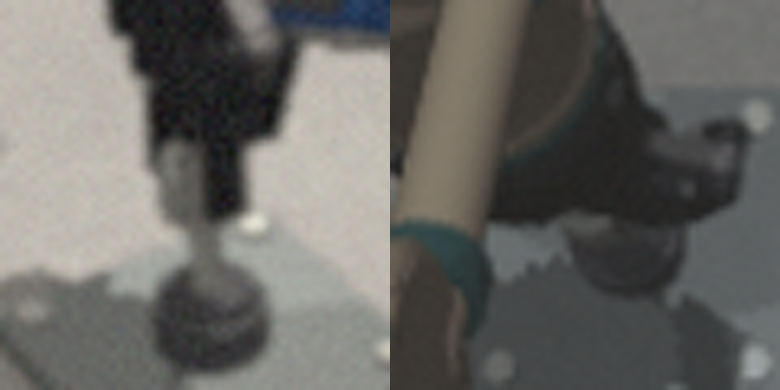

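Emit:
drive_tool --targets '[0,0,0,0,0.1,4,0,0,0,0,0,0.2,4,0,0,0,0,0,0.3,4,0,0,0,0,0,0.3,4,0,0,0,0,0,0.3,4,0,0,0,0,0,0.3,4,0,0,0,0,0,0.2,2,0,0,0,0,0,0,0,0]'

```text
clock: 9.48
position: [0.5506, 0.1457, 0.0471]
ee_rot: [0.0, 1.0, -0.0, -0.0]
contact_force: [-0.6, 0.8, -1.5]
width: 0.0281
```

```bash
python3 st.py
```

```text
[0.5506 0.1457 0.0471] [-0.63  0.82 -1.53] [-0.012 -0.027 -0.022] 0.0281 9.475
```

Emit:
drive_tool --targets '[0,0,0,0,0.2,2.5,0,0,0,0,0,0.1,1.5,0,0,0,0,0,0.1,1,0,0,0,0,0,0,1,0,0,0,0,0,0,0,0]'

```text
clock: 10.1
position: [0.5508, 0.1455, 0.043]
ee_rot: [-0.0, 1.0, -0.0, 0.001]
contact_force: [-3.0, -0.0, 10.0]
width: 0.028
```

```bash
python3 st.py
```

```text
[0.5508 0.1455 0.043 ] [-3.030e+00 -1.000e-02  1.003e+01] [-0.124  0.504 -0.019] 0.028 10.1
```

Emit:
drive_tool --targets '[0,0,0,0,0,0,0.6,0,0,0,0,0,0,0.6,0,0,0,0,0,0,0.6,0,0,0,0,0,-15,0.6,0,0,0,0,0,-50,0.6,0,0,0,0,0,-50,0.6,0,0,0,0,0,0,0.6]'

```text
clock: 10.98
position: [0.5541, 0.1459, 0.1618]
ee_rot: [-0.001, 1.0, -0.0, 0.005]
contact_force: [0.2, 0.2, -0.4]
width: 0.0511
```

```bash
python3 look.py 6
python3 - <<'E'
from h import *
g=lambda x:cv2.resize(x,(390,390),interpolation=cv2.INTER_CUBIC)
save('c6',np.hstack([g(load('side6')[190:255,240:305]),g(load('top6')[205:280,212:287])]))
E
```

```text
[0.5508 0.1454 0.1573] [ 0.22 -0.39 -0.08] [-0.016  0.026 -0.019] 0.05110056776344641 11.075
side 240 149 scale 6.5
top 204 194 scale 6.5
```

View pics/c6.png

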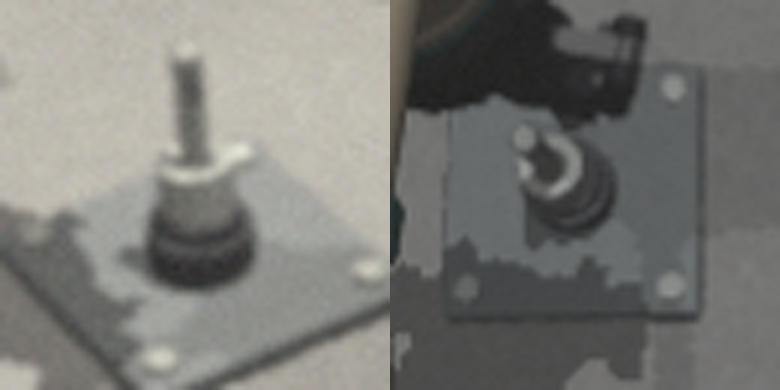

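Emit:
drive_tool --targets '[0,0,0,11.2,44,0,0.6,0,0,0,11.2,44,0,0.6,0,0,0,11.2,44,0,0.58,0,0,0,11.1,44,0,0.58,0,0,0,11.1,44,10,0.58,0,0,0,11.1,44,20,0.58,0,0,0,11.1,44,30,0.58,0,0,0,11.1,44,35,0.58,0,0,0,0,0,40,0.58,0,0,0,0,0,0,0.58,0,0,0,0,0,0,0.58]'

```text
clock: 12.45
position: [0.6397, -0.2062, 0.0215]
ee_rot: [-0.0, 1.0, 0.0, -0.0]
contact_force: [-0.3, 0.2, 0.5]
width: 0.0499
```

```bash
python3 look.py 7
```

```text
[ 0.6408 -0.2064  0.0231] [-0.85 -0.53  0.69] [-0.015 -0.013 -0.043] 0.04967029883596558 12.55
side 361 287 scale 6.5
top 365 191 scale 6.5
```

View pics/c7.png

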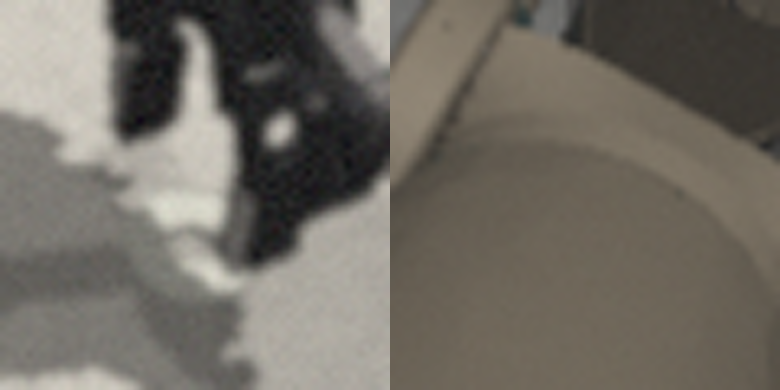

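Emit:
drive_tool --targets '[0,0,0,0,0,12,0.58,0,0,0,0,0,7,0.58,0,0,0,0,0,3,0.58,0,0,0,0,0,0,0.58]'

```text
clock: 13.05
position: [0.6395, -0.2066, -0.0011]
ee_rot: [-0.0, 1.0, -0.0, -0.0]
contact_force: [0.3, -0.8, 0.2]
width: 0.0499
```

```bash
python3 st.py
```

```text
[ 0.6395 -0.2066 -0.0011] [ 0.28 -0.79  0.17] [-0.01  -0.055  0.034] 0.0499 13.05
```

TCP is at −1 mm with no contact, so the tips do sit farther back. I'll feel further down.

Emit:
drive_tool --targets '[0,0,0,0,0,2,0.58,0,0,0,0,0,1.5,0.58,0,0,0,0,0,0,0.58]'

```text
clock: 13.42
position: [0.64, -0.2068, -0.0029]
ee_rot: [0.0, 1.0, -0.0, 0.0]
contact_force: [-1.9, 0.7, 5.8]
width: 0.0492
```

```bash
python3 st.py
```

```text
[ 0.64   -0.2068 -0.0029] [-1.89  0.75  5.82] [ 0.148  0.237 -0.046] 0.0492 13.425
```

Emit:
drive_tool --targets '[0,0,0,0,0,-2,0.58,0,0,0,0,0,0,0,0,0,0,0,0,0,0,0,0,0,0,0,0,0,0,0,0,0,0,0,0]'

```text
clock: 14.05
position: [0.6402, -0.2069, -0.0013]
ee_rot: [0.0, 1.0, -0.0, 0.001]
contact_force: [-0.5, -0.7, 5.5]
width: 0.0399
```

```bash
python3 st.py
```

```text
[ 0.6402 -0.2069 -0.0013] [-0.54 -0.72  5.54] [0.102 0.109 0.002] 0.0399 14.05
```

Emit:
drive_tool --targets '[0,0,0,0,0,-16,0,0,0,0,0,0,-50,0,0,0,0,0,0,-60,0,0,0,0,-11.2,-44.6,0,0,0,0,0,-11.2,-44.6,0,0,0,0,0,-11.2,-44.6,0,0,0,0,0,-11.2,-44.6,0,0,0,0,0,-11.2,-44.6,0,0,0,0,0,-11.2,-44.6,0,0,0,0,0,-11.2,-44.6,0,0,0,0,0,-11.1,-44.8,8,0,0,0,0,0,0,0,0]'

```text
clock: 15.55
position: [0.5487, 0.153, 0.1158]
ee_rot: [-0.0, 1.0, 0.002, -0.001]
contact_force: [-0.0, -1.2, -0.4]
width: 0.0394
```

```bash
python3 look.py 8
```

```text
[0.5503 0.1504 0.1162] [ 0.69 -0.87 -0.32] [ 0.001 -0.026  0.02 ] 0.039398608849144486 15.65
side 240 164 scale 6.5
top 206 199 scale 6.5
```

View pics/c8.png

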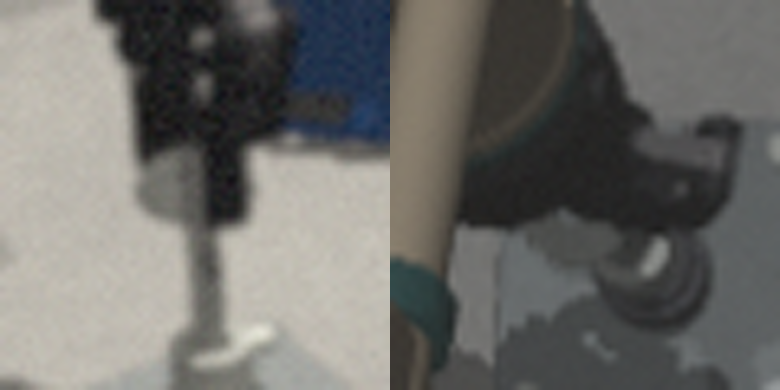

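Emit:
drive_tool --targets '[0,0,0,0,0,4,0,0,0,0,0,0,4,0,0,0,0,0,0,2,0,0,0,0,0,0,1.5,0,0,0,0,0,0,1,0,0,0,0,0,0,0,0]'

```text
clock: 16.4
position: [0.5503, 0.1503, 0.1032]
ee_rot: [0.0, 1.0, -0.0, -0.0]
contact_force: [0.2, 0.5, -0.4]
width: 0.0393
```

```bash
python3 st.py
```

```text
[0.5503 0.1503 0.1032] [ 0.24  0.46 -0.41] [-0.079  0.019  0.036] 0.0393 16.4
```

Emit:
drive_tool --targets '[0,0,0,0,0.1,1.5,0,0,0,0,0,0.1,1.5,0,0,0,0,0,0.1,1.5,0,0,0,0,0,0.1,1.5,0,0,0,0,0,0,0,0]'

```text
clock: 17.02
position: [0.5501, 0.1499, 0.0971]
ee_rot: [0.0, 1.0, -0.0, -0.0]
contact_force: [-0.1, 0.4, -0.6]
width: 0.0394
```

```bash
python3 look.py 9
```

```text
[0.5503 0.1499 0.0973] [ 0.36 -0.1  -0.59] [ 0.004  0.076 -0.016] 0.03959925581395811 17.125
side 240 171 scale 6.5
top 207 201 scale 6.5
```

View pics/c9.png

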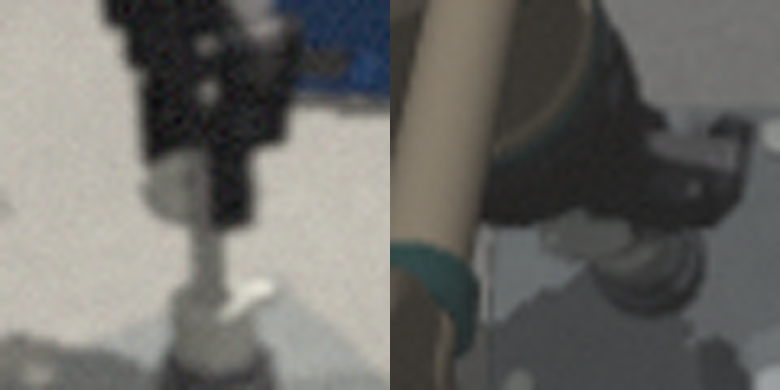

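Emit:
drive_tool --targets '[0,0,0,0,0.15,2,0,0,0,0,0,0.15,2,0,0,0,0,0,0.15,2,0,0,0,0,0,0.15,2,0,0,0,0,0,0.15,2,0,0,0,0,0,0,0,0]'

```text
clock: 17.88
position: [0.5502, 0.149, 0.087]
ee_rot: [0.0, 1.0, -0.0, -0.0]
contact_force: [0.3, -2.0, -0.7]
width: 0.0392
```

```bash
python3 st.py
```

```text
[0.5502 0.149  0.087 ] [ 0.26 -2.02 -0.69] [-0.366 -0.023  0.051] 0.0392 17.875
```

Emit:
drive_tool --targets '[0,0,0,0.1,0.5,2,0,0,0,0,0,0.2,2,0,0,0,0,0,0.2,2,0,0,0,0,0,0.2,2,0,0,0,0,0,0.15,2,0,0,0,0,0,0,0,0]'

```text
clock: 18.62
position: [0.5499, 0.1479, 0.0768]
ee_rot: [0.0, 1.0, -0.0, -0.001]
contact_force: [-0.4, 0.2, 0.1]
width: 0.0393
```

```bash
python3 look.py 10
```

```text
[0.5502 0.1479 0.077 ] [-0.04 -0.01  0.49] [0.035 0.024 0.061] 0.0393133811179769 18.725
side 241 179 scale 6.5
top 210 203 scale 6.5
```

View pics/c10.png

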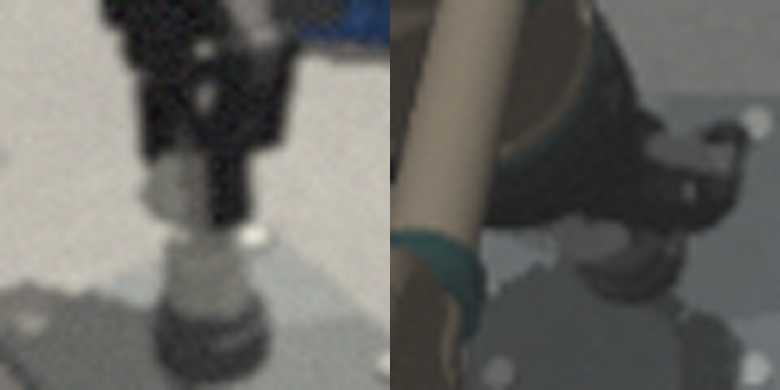

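Emit:
drive_tool --targets '[0,0,0,0,0.2,3,0,0,0,0,0,0.2,3,0,0,0,0,0,0.3,4,0,0,0,0,0,0.3,4,0,0,0,0,0,0.2,2.5,0,0,0,0,0,0.1,1.5,0,0,0,0,0,0.1,1.5,0,0,0,0,0,0,0.5,0,0,0,0,0,0,0,0]'

```text
clock: 19.85
position: [0.5505, 0.1466, 0.0575]
ee_rot: [0.0, 1.0, -0.0, 0.0]
contact_force: [0.4, 0.4, 1.3]
width: 0.0397
```

```bash
python3 st.py
```

```text
[0.5505 0.1466 0.0575] [0.36 0.38 1.25] [-0.019  0.081  0.041] 0.0397 19.85
```

Emit:
drive_tool --targets '[0,0,0,0,0.1,1,0,0,0,0,0,0,1,0,0,0,0,0,0,0,0]'

```text
clock: 20.23
position: [0.5508, 0.1463, 0.0571]
ee_rot: [0.0, 1.0, -0.0, 0.001]
contact_force: [-3.5, -0.9, 11.3]
width: 0.0398
```

```bash
python3 st.py
```

```text
[0.5508 0.1463 0.0571] [-3.5  -0.87 11.34] [-0.344  0.438 -0.021] 0.0398 20.225
```

Emit:
drive_tool --targets '[0,0,0,0,0,0,0.7,0,0,0,0,0,0,0.7,0,0,0,0,0,0,0.7,0,0,0,0,0,-15,0.7,0,0,0,0,0,-40,0.7,0,0,0,0,0,-45,0.7,0,0,0,0,0,0,0.6]'

```text
clock: 21.1
position: [0.5534, 0.147, 0.1602]
ee_rot: [-0.001, 1.0, -0.0, 0.005]
contact_force: [0.4, -0.2, 0.1]
width: 0.0512
```

```bash
python3 look.py 11
python3 - <<'E'
from h import *
g=lambda x:cv2.resize(x,(390,390),interpolation=cv2.INTER_CUBIC)
save('c11',np.hstack([g(load('side11')[190:255,240:305]),g(load('top11')[205:280,212:287])]))
E
```

```text
[0.5505 0.1465 0.1562] [-0.37  0.   -0.84] [-0.006 -0.021  0.003] 0.05116298620504948 21.2
side 240 150 scale 6.5
top 204 195 scale 6.5
```

View pics/c11.png

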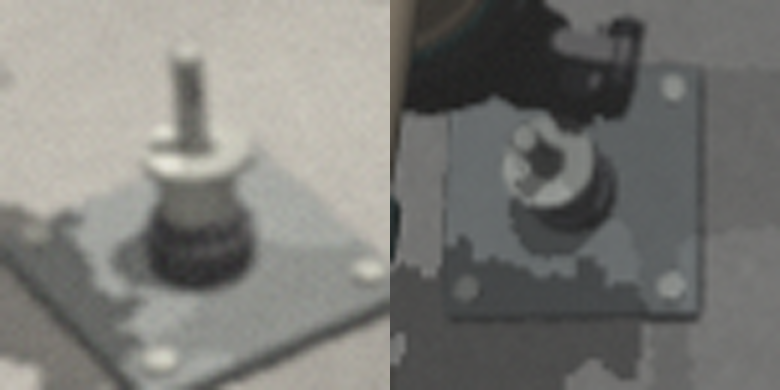

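Emit:
drive_tool --targets '[0,0,0,-11.3,44.7,0,0.55,0,0,0,-11.3,44.7,0,0.55,0,0,0,-11.3,44.7,0,0.55,0,0,0,-11.3,44.7,0,0.55,0,0,0,-11.3,44.7,0,0.55,0,0,0,-11.3,44.7,10,0.55,0,0,0,-11.3,44.7,20,0.55,0,0,0,-11.4,44.6,30,0.55,0,0,0,0,0,40,0.55,0,0,0,0,0,26,0.55,0,0,0,0,0,0,0.55,0,0,0,0,0,0,0.55]'

```text
clock: 22.7
position: [0.46, -0.211, 0.0295]
ee_rot: [0.0, 1.0, -0.0, 0.0]
contact_force: [0.5, -0.1, -0.0]
width: 0.0469
```

```bash
python3 look.py 12
```

```text
[ 0.4606 -0.2113  0.0303] [0.03 0.69 0.55] [-0.005 -0.058 -0.065] 0.04692609619042664 22.8
side 277 322 scale 6.5
top 360 265 scale 6.5
```

View pics/c12.png

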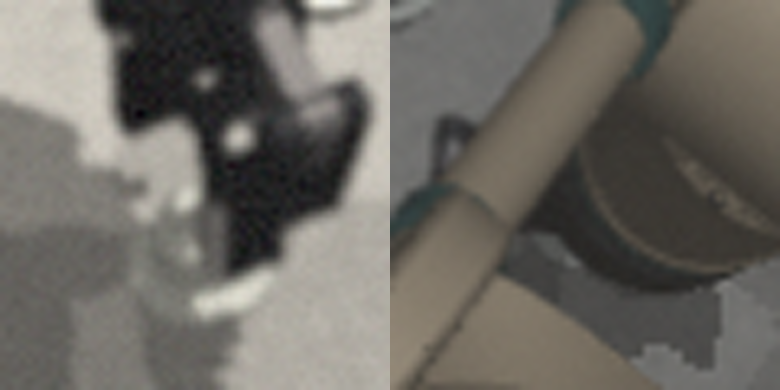

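Emit:
drive_tool --targets '[0,0,0,0,0,14,0.55,0,0,0,0,0,9,0.55,0,0,0,0,0,0,0.55,0,0,0,0,0,0,0,0,0,0,0,0,0,0,0,0,0,0,0,0,0,0,0,0,0,0,0,0]'

```text
clock: 23.68
position: [0.4599, -0.2111, 0.0066]
ee_rot: [0.0, 1.0, -0.0, 0.0]
contact_force: [-0.5, 0.5, 2.6]
width: 0.0254
```

```bash
python3 st.py
```

```text
[ 0.4599 -0.2111  0.0066] [-0.5   0.54  2.57] [ 0.031  0.056 -0.061] 0.0254 23.675
```

Emit:
drive_tool --targets '[0,0,0,0,0,-18,0,0,0,0,0,0,-60,0,0,0,0,0,0,-60,0,0,0,0,11.3,-45.2,0,0,0,0,0,11.3,-45.2,0,0,0,0,0,11.3,-45.2,0,0,0,0,0,11.3,-45.2,0,0,0,0,0,11.3,-45.2,0,0,0,0,0,11.3,-45.2,0,0,0,0,0,11.2,-45,0,0,0,0,0,11.2,-45.1,5,0,0,0,0,0,0,16,0]'

```text
clock: 25.18
position: [0.5515, 0.1534, 0.1234]
ee_rot: [-0.001, 1.0, 0.002, 0.002]
contact_force: [0.5, 0.2, -0.9]
width: 0.0254
```

```bash
python3 look.py 13
```

```text
[0.548  0.1501 0.1209] [-0.45 -0.45 -0.66] [-0.019  0.074 -0.029] 0.025183705034734303 25.275
side 239 163 scale 6.5
top 205 200 scale 6.5
```

View pics/c13.png

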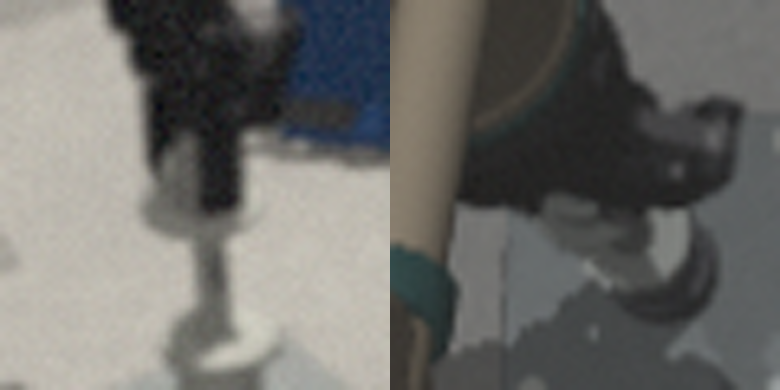

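Emit:
drive_tool --targets '[0,0,0,0,0,3,0,0,0,0,0,0,3,0,0,0,0,0,0,3,0,0,0,0,0,0,1.5,0,0,0,0,0,0,1,0,0,0,0,0,0,0,0]'

```text
clock: 26.02
position: [0.5501, 0.1502, 0.1118]
ee_rot: [0.0, 1.0, -0.0, 0.0]
contact_force: [0.5, 0.3, -1.0]
width: 0.0249
```

```bash
python3 st.py
```

```text
[0.5501 0.1502 0.1118] [ 0.48  0.26 -0.95] [ 0.013  0.025 -0.03 ] 0.0249 26.025
```

Bottom at about .105 with no force. Continuing.

Emit:
drive_tool --targets '[0,0,0,0.1,0.1,1.5,0,0,0,0,0.1,0.1,1.5,0,0,0,0,0,0.1,1.5,0,0,0,0,0,0.1,1.5,0,0,0,0,0,0.1,1.5,0,0,0,0,0,0,0,0]'

```text
clock: 26.78
position: [0.5502, 0.1497, 0.1041]
ee_rot: [0.0, 1.0, -0.0, -0.0]
contact_force: [0.4, -0.5, -0.5]
width: 0.0255
```

```bash
python3 look.py 14
```

```text
[0.5503 0.1498 0.1042] [-0.49 -0.52 -0.78] [-0.039  0.015 -0.016] 0.025511711168107153 26.875
side 240 169 scale 6.5
top 207 200 scale 6.5
```

View pics/c14.png

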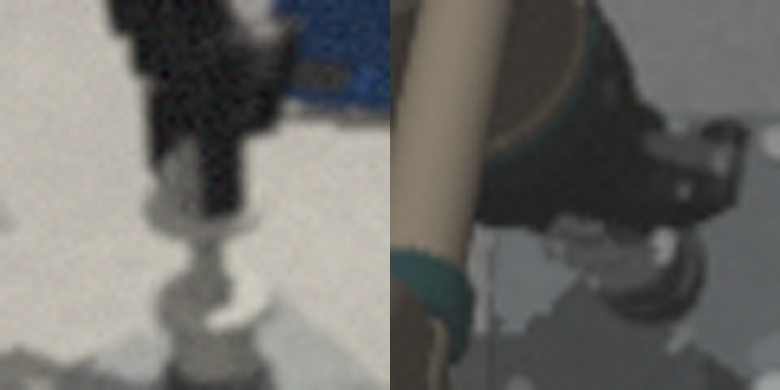

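Emit:
drive_tool --targets '[0,0,0,0,0.2,2,0,0,0,0,0,0.2,2,0,0,0,0,0,0.2,2,0,0,0,0,0,0.2,2,0,0,0,0,0,0.2,2,0,0,0,0,0,0,0,0]'

```text
clock: 27.62
position: [0.5504, 0.1488, 0.0942]
ee_rot: [0.0, 1.0, -0.0, 0.0]
contact_force: [1.7, -1.0, -0.9]
width: 0.025
```

```bash
python3 st.py
```

```text
[0.5504 0.1488 0.0942] [ 1.72 -1.05 -0.86] [-0.049 -0.143 -0.033] 0.025 27.625
```

Emit:
drive_tool --targets '[0,0,0,0.2,0.2,2,0,0,0,0,0,0.2,2,0,0,0,0,0,0.2,2,0,0,0,0,0,0.2,2,0,0,0,0,0,0.2,2,0,0,0,0,0,0,0,0]'

```text
clock: 28.38
position: [0.5505, 0.1478, 0.0839]
ee_rot: [0.0, 1.0, -0.0, -0.0]
contact_force: [0.6, 0.5, -1.9]
width: 0.0252
```

```bash
python3 st.py
```

```text
[0.5505 0.1478 0.0839] [ 0.64  0.48 -1.9 ] [ 0.064 -0.085  0.049] 0.0252 28.375
```

13 mm remain to home.

Emit:
drive_tool --targets '[0,0,0,0,0.1,2,0,0,0,0,0,0.2,2.5,0,0,0,0,0,0.2,2.5,0,0,0,0,0,0.2,2,0,0,0,0,0,0.1,1.5,0,0,0,0,0,0.1,1.5,0,0,0,0,0,0,1,0,0,0,0,0,0,0,0]'

```text
clock: 29.38
position: [0.5503, 0.1463, 0.0714]
ee_rot: [0.001, 1.0, 0.0, -0.0]
contact_force: [-1.3, -0.7, 2.0]
width: 0.0251
```

```bash
python3 st.py
```

```text
[0.5503 0.1463 0.0714] [-1.28 -0.69  2.05] [-0.292  0.077  0.019] 0.0251 29.375
```

Emit:
drive_tool --targets '[0,0,0,0,0.1,1,0,0,0,0,0,0.1,0.8,0,0,0,0,0,0,0,0]'

```text
clock: 29.75
position: [0.5506, 0.1462, 0.071]
ee_rot: [0.0, 1.0, 0.0, 0.0]
contact_force: [-2.0, -1.8, 10.2]
width: 0.0254
```

```bash
python3 st.py
```

```text
[0.5506 0.1462 0.071 ] [-2.04 -1.79 10.2 ] [-0.498  0.416  0.017] 0.0254 29.75
```

The part is seated with about 10 N at TCP z .071 (expected .0706). I'll release, lift clear and look.

Emit:
drive_tool --targets '[0,0,0,0,0,0,0.55,0,0,0,0,0,0,0.55,0,0,0,0,0,0,0.55,0,0,0,0,0,-15,0.55,0,0,0,0,0,-50,0.55,0,0,0,0,0,-60,0.55,0,0,0,-40,0,-40,0.55,0,0,0,-50,0,0,0.55,0,0,0,0,0,0,0.55,0,0,0,0,0,0,0.55]'

```text
clock: 31.0
position: [0.461, 0.1468, 0.2355]
ee_rot: [-0.0, 1.0, -0.0, 0.001]
contact_force: [-0.1, -0.5, 0.3]
width: 0.047
```

```bash
python3 look.py 15
python3 - <<'E'
from h import *
g=lambda x:cv2.resize(x,(390,390),interpolation=cv2.INTER_CUBIC)
save('c15',np.hstack([g(load('side15')[190:255,240:305]),g(load('top15')[205:280,212:287])]))
E
```

```text
[0.4616 0.1467 0.2347] [-0.57  0.91 -0.37] [-0.002  0.013 -0.023] 0.046955790843370905 31.1
side 197 126 scale 6.5
top 188 229 scale 6.5
```

View pics/c15.png

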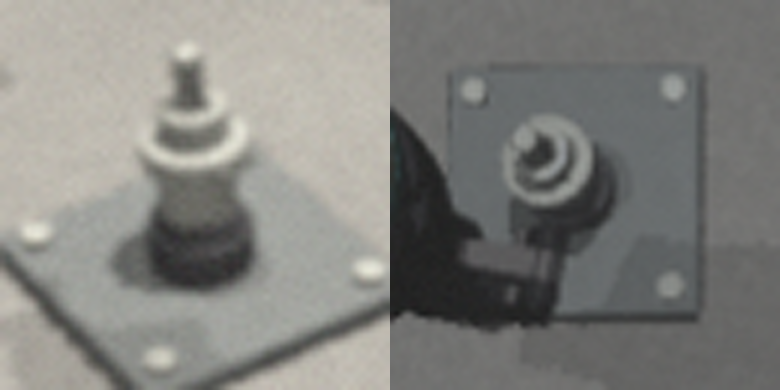

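View pics/side15.png

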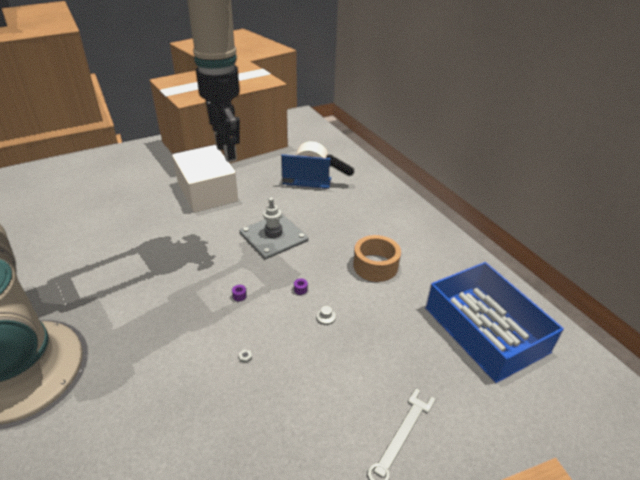

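The side view shows spacer, washer and bushing stacked flush at about (272,215) with the flange down. Plug, nut, tape, gun, wrench and both purple rings are where they were, and the gripper is empty and clear.

```bash
python3 -c "from rig import sign_off;print(sign_off())"
```

```text
the job is handed in; nothing more can be done
None
```

The spacer, washer and bushing (flange down) are on the spindle in that order and pushed home. I handed the job in at about 31 s of the 72 s allowed; `sign_off` gives no verdict.

- **Threading:** The spindle leans towards +y, as both cameras had suggested. I lowered each part along the lean and corrected sideways when the wrist force showed contact of 1–3 N.
- **Seating:** Each part stopped at the expected height, with 10–11 N at the wrist. Readings came only at the end of each move, so I did not record the force while the parts passed the catch. The highest force I read on the stand was about 11 N, against the 35 N limit.
- **Last pictures:** The parts lie flush on one another around the spindle, with the gripper empty and clear. In the side view the bystanders and both purple look-alikes appear unmoved; I judged that by eye and did not measure it.
- **Disagreement:** The two cameras differed by about 2–3 mm on positions, so I used their averages. The tip found by feel was within about 1 mm of that average.

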